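# Re-set a ratchet-propped panel easel to a flatter notch

### The arm

A 6-joint arm with a two-finger parallel gripper is mounted at the origin on a cart in front of the work surface, level with it; the furniture and walls round the work are solid. World frame = base frame: x ahead of the robot, y to its left, z up, the work surface at z = 0. Lengths are in mm, angles in rad, forces in N, time in s.
With the tool pointing down it reaches from about 300 to 1000 mm from the base axis. Payload 5.1 kg.
Tool frame: the origin (TCP) lies midway between the tips of the shut fingers; the grasp point (between the pads) lies 19 mm behind it; z points along the fingers, y is the line along which they close (so a half turn about z gives the same grasp; the last joint's range is limited). The gripper opens to 95 mm and grips with 3 to 60 N. Pads are 20 mm wide; open, the fingers measure 119 mm over their backs; the gripper's body (75 mm by 180 mm) begins 59 mm behind the grasp point.
Start: joints at [-1.258, 0.124, 1.65, -0, 1.367, -0.083], TCP at [250.573, -599.748, 214.656] pointing down, gripper open.
Joint ranges: [-2.61, 2.61], [-1.02, 2.33], [0.03, 2.71], [-1.35, 4.49], [0.32, 2.68], [-2.91, 2.91]. Speed limits (rad/s): [2.57, 2.57, 3.14, 3.14, 3.14, 3.14].

### API

Orientations are given as a rotation vector (axis times angle).
In Python, from station import bot, cams gives the robot as it stands. The module is installed in compiled form; this text tells all that it offers.
- The arm moves only by the tool servo_tool, never from a script. Its argument "commands" is a list of rows, each a list of 3 entries, a list of its own where there are three numbers: the gripper's target within -1 to 1 (shut at 1, half-way at 0, fully open at -1), then the shift along the world's x, y, z in cm, then the turn, a rotation vector about the world's x, y, z in degrees. A call has 1 to 5 rows; each row shifts and turns the commanded pose from where the row before left it; what a row does not reach is not made up. A row lasts 1/10 s, in which the tool goes at most 50 mm and 8.59 degrees, less where a joint would pass 70% of its speed; a pose out of reach is approached as far as the arm can. A call is refused whole if a number of a shift passes 5 or a number of a turn 8.59, either way. A call with a gripper value outside its range is refused whole. The fingers move at their own pace and stop on an object; "force" is the grip in N (left out, the last holds). Time passes only in rows, so rows that do not move let the fingers close. It gives the time, the measured TCP pose, the force, the opening and the grip force at its end, in the units of the state.
- bot.sense(): the state, without advancing time (a new reading comes with each control period).
- cams.read_camera(name): name is "side" or "top" or "wrist"; returns the picture (400x640x3 uint8, red, green, blue); there is no depth.
- cams.camera_model(name): a dict with "fx", "fy", "cx", "cy" (pixels), "rvec" (rotation vector, rad) and "tvec" (3), from world to camera coordinates, as OpenCV has them. Camera axes: x right, y down, z forward; pixel columns grow to the right and rows downward; lengths in mm; the calibration is good to about 2 mm. A picture is of the moment at which its call begins: read the wrist's pose just before it. camera_model takes no time and is no camera call; for the wrist camera it gives the pose at the moment of the call.
- bot.hand_in(): hands the job in; it is judged then, once.
The state is a dict: "t": time; "joint_positions": joint angles; "qvel": joint speeds; "joint_torque": joint torques, N m; "position": TCP position; "tool_rot": TCP orientation; "contact_force": force on the tool from outside, world axes, zero at the start; "ft_torque": the same for the moment, N m; "gripper_width": opening from 0.0 (shut) to 1.0 (fully open); "gripper_force": force on a finger pad.
Only numpy, scipy, OpenCV 4.12 (cv2) and the standard library are available. Lean on these libraries where they do the work, as an engineer would, in place of code of your own. Each camera call takes 0.05 s, during which the arm holds its last target. There are 200 camera calls.

### The job

The panel easel is propped too steep. Take its board by the grab bar and lift it past the top notch until the reset slide comes up firmly against its end stop, without forcing it; lower the board by hand right down onto its rests, then raise it to the second notch from the bottom and leave it standing in that notch. Never let the board drop, and leave the things lying around the easel where they are.

Things in the scene. Friction and masses are not known exactly. Their poses are not given: they have to be found in the camera images.
- easel: Easel base: a fixed plate 320 x 140 x 10 mm, its hinge end toward the robot. Origin: on the worktop, straight below the middle of the board's hinge line. x runs along the plate from the hinge, away from the robot (turned -6 to +9 deg; plate from x = -20 to +300 mm), y along the hinge, z up. The hinge line lies 26 mm above the origin. Two rubber-capped rests 70 mm high at x = 195, y = +-59 mm.
- board (a joint): Angle of the hinged board (222 x 140 x 10 mm, 0.4 to 0.65 kg, grey test panel and clip on it) above its rests; 0 = on the rests, where it slopes up 12 deg (0.209 rad) from the hinge; grows as it is raised. Seated in the notches, bottom to top, it reads 0.16-0.28, 0.42-0.51, 0.61-0.69, 0.76-0.83; going up, the foot drops in 0.03 to 0.05 above that. Starts in the third.
- grab_bar (a point): Middle of the grab bar, a round steel bar 10 mm thick, parallel to the hinge, 90 mm clear between its two legs, with 35 mm of free space between it and the board's far edge. It lies 275 mm from the hinge line, measured along the board, and 9 mm above the plane of board and hinge line. It may turn between the fingers. Holding the board up there takes about 2 N; the hinge is damped.
- prop: Steel prop under the board. Origin: its pivot, 135 mm from the hinge line; its foot, an 8 mm cross bar 135 mm along its x, trails in a notched rack of two rails (4 notches, 6 mm deep, 36 mm apart) screwed to the base through slots, so its place varies by +-6 mm along x, unseen in any pose. Raising drags the foot toward the hinge, over the notches; it cannot go back while the notches are open.
- prop_foot (a point): Foot bar's middle. Past the top notch (board 0.88 to 0.95) it catches a hook on the slide between the rails and shoves it 18 mm (+4 N at the bar) to a hard stop at 0.97 to 1.04: notches covered, board free to lower; 3 mm short they still catch. A pull at the bar acts 3- to 4-fold on the prop: over 70 N (about 18 at the bar) strains it. Lowering onto the rests pushes the slide back: notches open.
- masking_tape: Bystander: roll of masking tape lying flat, 96 mm across, 25 mm high. Origin: centre of its underside.
- black_marker: Bystander: black felt marker lying on the worktop, 140 mm long (along its y), 16 mm thick. Origin: centre of its underside.
- lid: Bystander: round lever lid of a paint tin lying flat, 93 mm across, 7 mm high. Origin: centre of its underside.
- toner: Bystander: small upright dropper bottle, 42 mm across, 110 mm tall. Origin: centre of its underside.

How it is judged:
By the outcome, as a careful person would: the job done as asked, in the order asked, and still so for the second after the job is handed in, with the robot touching nothing.
It also fails if it takes over 72 s, if anything falls off the work surface, if the arm or the gripper's body presses on something with over 40 N, if the wrist force passes 120 N, or if a joint passes its speed limit or range.

## Working session

There is one attempt and no reset: what is moved stays moved. The work goes in short steps, Python scripts to look and compute and a tool call to move; the robot and the scene stay as the last step left them, time stands still between calls to the robot, and variables do not carry over. Pictures are saved under pics/ and viewed, at most 10 in all, crops included, and the job is handed in when it is done.

Besides the shell and the picture viewer there is one more tool, called in YAML: its name, and indented under it one key for each argument. servo_tool: Moves the arm, as the interface text tells. Its arguments: {"type":"object","properties":{"commands":{"type":"array"},"force":{"type":"number"}},"required":["commands"]}

```bash
mkdir -p pics
python3 - <<'E'
from station import bot,cams
import cv2,numpy as np
s=bot.sense();print({k:np.round(v,3).tolist() for k,v in s.items()})
for n in("side","top"):
    im=cams.read_camera(n);cv2.imwrite(f"pics/{n}0.png",im[:,:,::-1]);m=cams.camera_model(n);print(n,m)
E
```

```text
{'t': 0.0, 'joint_positions': [-1.258, 0.125, 1.652, -0.0, 1.367, -0.083], 'qvel': [0.001, -0.0, 0.001, 0.001, 0.0, -0.0], 'joint_torque': [0.001, -41.761, -35.993, 0.078, 0.049, -0.0], 'position': [250.361, -599.145, 213.371], 'tool_rot': [-3.078, -0.617, 0.0], 'contact_force': [0.064, 0.238, -0.152], 'ft_torque': [0.007, -0.026, -0.041], 'gripper_force': 0.0, 'gripper_width': 1.002}
side {'fx': 512.1634363204172, 'fy': 512.1634363204172, 'cx': 316.6589814536493, 'cy': 204.67350257852038, 'rvec': array([ 0.58586587, -2.5731418 ,  1.28620087]), 'tvec': array([ 484.95818985,  192.44659637, 1213.71752459])}
top {'fx': 405.44380333072513, 'fy': 405.44380333072513, 'cx': 315.3094809703942, 'cy': 209.2239784561767, 'rvec': array([ 2.18919459, -2.20974925,  0.09352323]), 'tvec': array([  33.4466862 ,  523.09483194, 1183.7891178 ])}
```

View pics/side0.png

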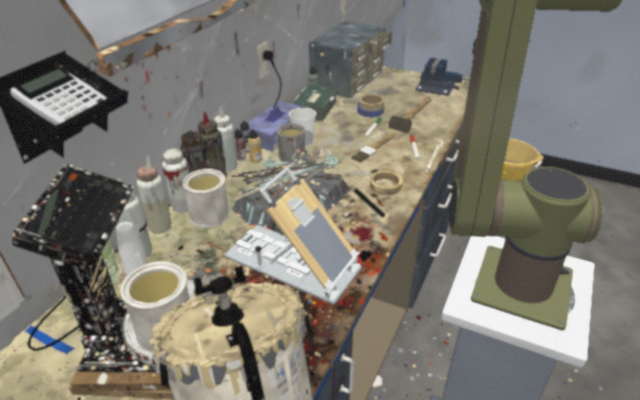

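View pics/top0.png

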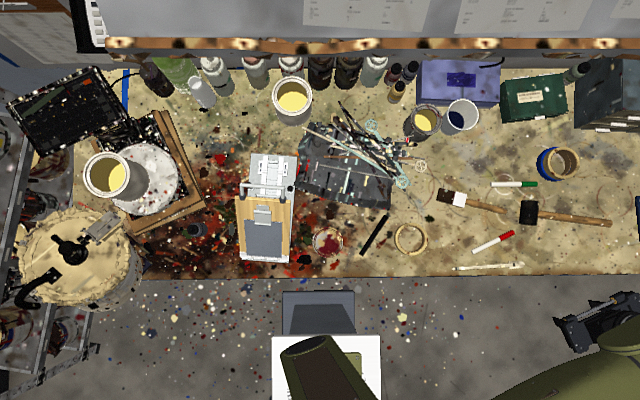

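The side view shows the easel at about (295,235). In the top view, up is +x and the easel is at about (265,215), with its bar near (267,187). The lid is at about (327,240), the marker at (375,235) and the tape at (410,238). I'll zoom in to get accurate points.

Run:
```python
import cv2,numpy as np
a=cv2.imread("pics/top0.png")[140:275,170:350];b=cv2.imread("pics/side0.png")[150:310,215:375]
a=cv2.resize(a,(540,405),interpolation=cv2.INTER_CUBIC);cv2.imwrite("pics/topc.png",cv2.resize(a,(780,585)))
cv2.imwrite("pics/sidec.png",cv2.resize(b,(600,600),interpolation=cv2.INTER_CUBIC))
```

```text
(no output)
```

View pics/topc.png

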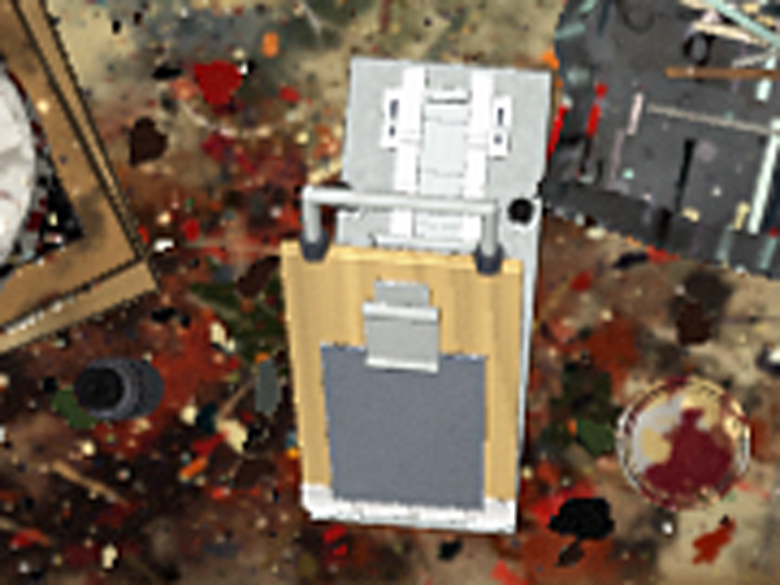

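View pics/sidec.png

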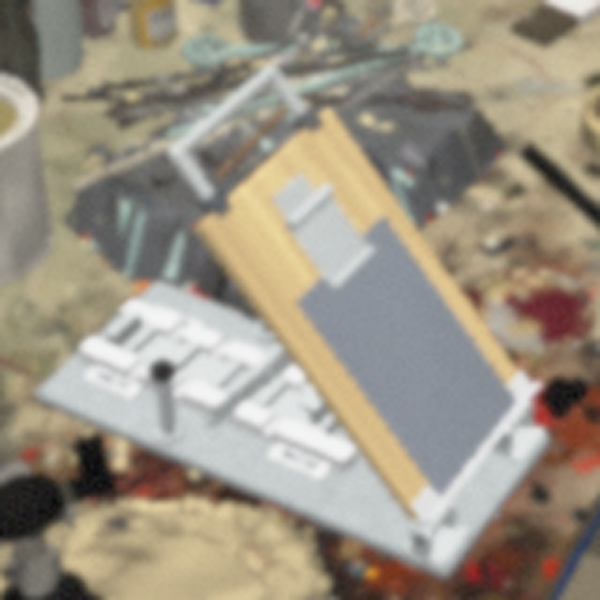

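The crops show the bar running from (310,195) to (492,205) in the top crop and from (178,152) to (275,72) in the side crop. All four plate corners are visible in the side crop. The toner bottle is at (120,388) in the top crop, clear of the board.

```bash
cat > h.py <<'E'
import numpy as np,cv2
from station import bot,cams
def ray(n,uv,m=None):
    m=m or cams.camera_model(n);R=cv2.Rodrigues(m["rvec"])[0]
    d=R.T@np.array([(uv[0]-m["cx"])/m["fx"],(uv[1]-m["cy"])/m["fy"],1]);return -R.T@m["tvec"],d/np.linalg.norm(d)
def plane(n,uv,z):
    o,d=ray(n,uv);return o+d*(z-o[2])/d[2]
def two(n1,u1,n2,u2):
    o,d=ray(n1,u1);p,e=ray(n2,u2);t=np.linalg.lstsq(np.c_[d,-e],p-o,rcond=None)[0]
    a=o+t[0]*d;b=p+t[1]*e;return (a+b)/2,np.linalg.norm(a-b)
E
python3 - <<'E'
from h import *
T=lambda u,v:(170+u/4.3333,140+v/4.3333)
S=lambda u,v:(215+u/3.75,150+v/3.75)
np.set_printoptions(precision=1,suppress=True)
L=two("top",T(311,195),"side",S(178,152));R=two("top",T(491,206),"side",S(275,72));print("bar",L,R,(L[0]+R[0])/2)
nl,nr,fl,fr=[plane("side",S(*p),z) for p,z in(((445,577),5),((548,435),10),((38,397),10),((150,283),10))]
print(nl,nr,fl,fr)
tl,tr=plane("top",T(352,57),10),plane("top",T(552,70),10);print("top",tl,tr)
print("tape etc toner",plane("top",T(105,390),110),"lid",plane("top",T(683,443),7))
for a in (fl-nl,fr-nr):print("yaw",np.degrees(np.arctan2(a[1],a[0])),np.linalg.norm(a))
b=L[0]-R[0];print("bar yaw",np.degrees(np.arctan2(-b[0],b[1])));b=tl-tr;print(np.degrees(np.arctan2(-b[0],b[1])))
E
```

```text
bar (array([568.4, 209.6, 238.7]), np.float64(1.9159700914039675)) (array([560.2, 109.2, 237.9]), np.float64(4.980162138124078)) [564.3 159.4 238.3]
[376.1 247.1   5. ] [364.2 110.   10. ] [686.8 222.9  10. ] [682.2  86.6  10. ]
top [693.5 218.5  10. ] [683.6  80.6  10. ]
tape etc toner [464.  358.4 110. ] lid [425.5  -7.2   7. ]
yaw -4.462544273847546 311.6710461878074
yaw -4.209441376080894 318.79756015772887
bar yaw -4.673333424844332
-4.096121251713455
```

servo_tool:
  commands:
    - [0.37, [3, 5, 3], [0, 0, 4.2]]
    - [0.37, [3, 5, 3], [0, 0, 4.2]]
    - [0.37, [3, 5, 3], [0, 0, 4.2]]
    - [0.37, [3, 5, 3], [0, 0, 4.2]]
    - [0.37, [3, 5, 3], [0, 0, 4.2]]
  force: 25

```text
t: 0.6
position: [365.3, -407.3, 329.4]
tool_rot: [-2.914, -1.172, 0.0]
contact_force: [0.7, -0.1, 0.6]
gripper_width: 0.637
gripper_force: 0.0
```

servo_tool:
  commands:
    - [0.37, [1, 5, 0], [0, 0, 4.2]]
    - [0.37, [1, 5, 0], [0, 0, 4.2]]
    - [0.37, [1, 5, 0], [0, 0, 4.2]]
    - [0.37, [1, 5, 0], [0, 0, 4.2]]
    - [0.37, [1, 5, 0], [0, 0, 4.2]]

```text
t: 1.1
position: [413.7, -162.0, 328.6]
tool_rot: [-2.652, -1.684, -0.0]
contact_force: [1.0, 0.1, -0.7]
gripper_width: 0.316
gripper_force: 0.0
```

servo_tool:
  commands:
    - [0.37, [1, 5, 0], [0, 0, 4.2]]
    - [0.37, [1, 5, 0], [0, 0, 4.2]]
    - [0.37, [1, 5, 0], [0, 0, 4.2]]
    - [0.37, [1, 5, 0], [0, 0, 4.2]]
    - [0.37, [1, 5, 0], [0, 0, 4.2]]

```text
t: 1.6
position: [462.7, 83.3, 328.8]
tool_rot: [2.3, 2.14, 0.0]
contact_force: [0.7, 0.1, 0.0]
gripper_width: 0.315
gripper_force: 0.0
```

servo_tool:
  commands:
    - [0.37, [1, 3, 0.2], [-0.56, -7.5, 0]]
    - [0.37, [1, 2.5, 0.2], [-0.56, -7.5, 0]]
    - [0.37, [1, 1, 0.2], [-0.56, -7.5, 0]]
    - [0.37, [1, 0.5, 0.2], [-0.56, -7.5, 0]]
    - [0.37, [0, 0, 0], [0, 0, 0]]

```text
t: 2.1
position: [500.8, 152.2, 334.5]
tool_rot: [1.989, 1.85, 0.494]
contact_force: [-1.3, 0.4, 0.3]
gripper_width: 0.315
gripper_force: 0.0
```

```bash
cat >> h.py <<'E'
from scipy.spatial.transform import Rotation as Ro
H=np.array([388,173,26.]);YAW=-4.3
def info():
    s=bot.sense();R=Ro.from_rotvec(s["tool_rot"]).as_matrix();p=np.array(s["position"]);g=p-19*R[:,2]
    yw=np.degrees(np.arctan2(R[1,1],R[0,1]));tilt=np.degrees(np.arctan2(R[0,2],-R[2,2]))
    d=g-H;c,sn=np.cos(np.radians(YAW)),np.sin(np.radians(YAW));r=c*d[0]+sn*d[1]
    a=np.arctan2(d[2],r)-np.arctan2(9,275)-.209
    print("t %.2f"%s["t"],"grasp",g.round(1),"R %.1f theta %.3f lat %.1f"%(np.hypot(r,d[2]),a,-sn*d[0]+c*d[1]),"yaw %.1f tilt %.1f roll %.1f"%(yw,tilt,np.degrees(np.arcsin(R[2,0]))),"F",np.round(s["contact_force"],1),"w %.3f f %.1f"%(s["gripper_width"],s["gripper_force"]),"q",np.round(s["joint_positions"],2));return s,R,g
E
python3 - <<'E'
from h import *
info();im=cams.read_camera("wrist");cv2.imwrite("pics/w1.png",im[:,:,::-1])
E
```

```text
t 2.10 grasp [491.3 152.8 351. ] R 341.4 theta 1.018 lat -12.3 yaw -4.1 tilt 29.9 roll -0.0 F [-1.3  0.4  0.3] w 0.315 f 0.0 q [ 0.29 -0.52  2.07 -0.2   1.11  0.41]
```

View pics/w1.png

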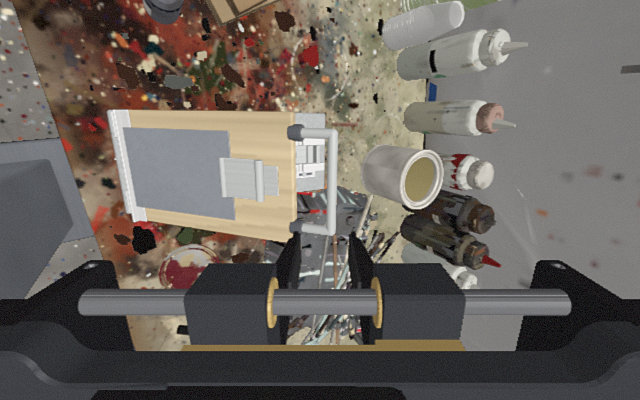

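The wrist view shows the bar at column ~332, from row 132 to row 231, vertical in the image and so parallel to the pads. I'll triangulate it against the top view.

Run:
```python
from h import *
np.set_printoptions(precision=1,suppress=True)
T=lambda u,v:(170+u/4.3333,140+v/4.3333);S=lambda u,v:(215+u/3.75,150+v/3.75)
for w,t,s in (((332,132),T(311,195),S(178,152)),((331,231),T(491,206),S(275,72))):
    rs=[ray("wrist",w),ray("top",t),ray("side",s)]
    A=sum(np.eye(3)-np.outer(d,d) for o,d in rs);b=sum((np.eye(3)-np.outer(d,d))@o for o,d in rs)
    p=np.linalg.solve(A,b);print(p,[round(float(np.linalg.norm(np.cross(p-o,d))),1) for o,d in rs], two("wrist",w,"side",s))
```

```text
[568.3 210.3 238.8] [0.9, 1.0, 1.2] (array([566.6, 211.4, 240.5]), np.float64(0.9142677551590643))
[560.4 109.2 238.1] [0.4, 2.3, 2.7] (array([558.5, 109.9, 239.3]), np.float64(2.979552665259942))
```

servo_tool:
  commands:
    - [0.37, [0.6, 0.9, 0.3], [0, 0, 0]]
    - [0.37, [1.3, 0, -2.3], [0, 0, 0]]
    - [0.37, [1.3, 0, -2.3], [0, 0, 0]]
    - [0.37, [1.3, 0, -2.3], [0, 0, 0]]
    - [0.37, [0, 0, 0], [0, 0, 0]]

```text
t: 2.65
position: [548.1, 159.1, 266.5]
tool_rot: [1.996, 1.848, 0.486]
contact_force: [0.1, -0.3, -0.0]
gripper_width: 0.315
gripper_force: 0.0
```

Run:
```python
from h import *
info();im=cams.read_camera("wrist");cv2.imwrite("pics/w2.png",im[:,:,::-1])
```

```text
t 2.65 grasp [538.7 159.9 283. ] R 298.2 theta 0.797 lat -1.8 yaw -4.4 tilt 29.5 roll -0.1 F [ 0.1 -0.3 -0. ] w 0.315 f 0.0 q [ 0.28 -0.38  2.08 -0.21  0.96  0.43]
```

View pics/w2.png

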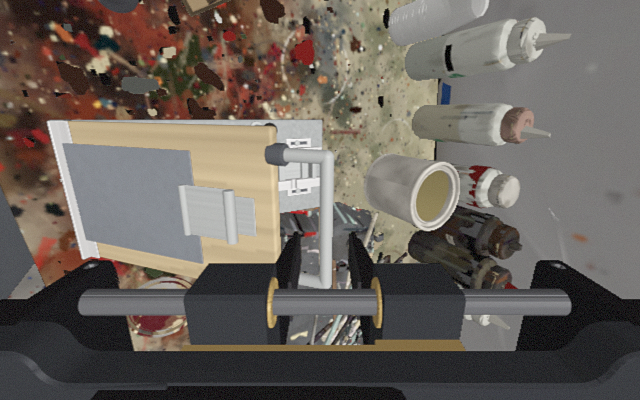

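The bar is at column ~326, centred between the fingers (mid ~325). I'll advance the rest of the way and close.

servo_tool:
  commands:
    - [0.37, [1.2, 0, -2.2], [0, 0, 0]]
    - [0.37, [1.2, 0, -2.2], [0, 0, 0]]
    - [0.37, [0, 0, 0], [0, 0, 0]]
    - [1, [0, 0, 0], [0, 0, 0]]
    - [1, [0, 0, 0], [0, 0, 0]]

```text
t: 3.2
position: [572.8, 160.4, 229.8]
tool_rot: [1.989, 1.843, 0.5]
contact_force: [0.1, -0.6, 1.0]
gripper_width: 0.198
gripper_force: 0.0
```

servo_tool:
  commands:
    - [1, [0, 0, 0], [0, 0, 0]]
    - [1, [0, 0, 0], [0, 0, 0]]

```text
t: 3.4
position: [571.5, 160.5, 228.0]
tool_rot: [1.991, 1.845, 0.497]
contact_force: [-6.0, 1.3, 3.0]
gripper_width: 0.099
gripper_force: 25.0
```

Run:
```python
from h import *
info()
```

```text
t 3.40 grasp [562.  161.2 244.5] R 279.5 theta 0.655 lat 1.3 yaw -4.4 tilt 30.0 roll 0.1 F [-6.   1.3  3. ] w 0.099 f 25.0 q [ 0.27 -0.3   2.09 -0.22  0.86  0.44]
```

```bash
cat >> h.py <<'E'
OFF=13.5
def st(off=None):
    s,R,g=info();z=R[:,2];b=np.array(s["position"])-OFF*z;d=b-H;c,sn=np.cos(np.radians(YAW)),np.sin(np.radians(YAW))
    e=np.array([c,sn,0]);r=d@e;th=np.arctan2(d[2],r)-np.arctan2(9,275)-.209;F=np.array(s["contact_force"]);ph=th+.209+.0327
    print("BAR r %.1f th %.3f"%(np.hypot(r,d[2]),th),"Frad %.1f Ftan(up) %.1f"%(F@(e*np.cos(ph)+[0,0,np.sin(ph)]),F@(-e*np.sin(ph)+[0,0,np.cos(ph)])))
def path(th,ti):
    c,sn=np.cos(np.radians(YAW)),np.sin(np.radians(YAW));e=np.array([c,sn,0]);k=np.array([0,0,1.])
    P=[275.1*(e*np.cos(t+.2417)+k*np.sin(t+.2417))+OFF*(e*np.sin(np.radians(q))-k*np.cos(np.radians(q))) for t,q in zip(th,ti)]
    for i in range(1,len(P)):print("%.3f"%th[i],(np.diff(P,axis=0)[i-1]/10).round(2),(-(ti[i]-ti[i-1])*np.array([-sn,c])).round(2))
E
python3 - <<'E'
from h import *
st();path(np.linspace(.64,1.04,21),np.linspace(30,48,21))
E
```

```text
t 3.40 grasp [562.  161.2 244.5] R 279.5 theta 0.655 lat 1.3 yaw -4.4 tilt 30.0 roll 0.1 F [-6.   1.3  3. ] w 0.099 f 25.0 q [ 0.27 -0.3   2.09 -0.22  0.86  0.44]
BAR r 277.6 th 0.637 Frad -1.5 Ftan(up) 6.6
0.660 [-0.41  0.03  0.36] [-0.07 -0.9 ]
0.680 [-0.42  0.03  0.35] [-0.07 -0.9 ]
0.700 [-0.42  0.03  0.34] [-0.07 -0.9 ]
0.720 [-0.43  0.03  0.33] [-0.07 -0.9 ]
0.740 [-0.44  0.03  0.32] [-0.07 -0.9 ]
0.760 [-0.44  0.03  0.31] [-0.07 -0.9 ]
0.780 [-0.45  0.03  0.3 ] [-0.07 -0.9 ]
0.800 [-0.45  0.03  0.3 ] [-0.07 -0.9 ]
0.820 [-0.46  0.03  0.29] [-0.07 -0.9 ]
0.840 [-0.47  0.03  0.28] [-0.07 -0.9 ]
0.860 [-0.47  0.04  0.27] [-0.07 -0.9 ]
0.880 [-0.48  0.04  0.26] [-0.07 -0.9 ]
0.900 [-0.48  0.04  0.25] [-0.07 -0.9 ]
0.920 [-0.49  0.04  0.24] [-0.07 -0.9 ]
0.940 [-0.49  0.04  0.23] [-0.07 -0.9 ]
0.960 [-0.49  0.04  0.22] [-0.07 -0.9 ]
0.980 [-0.5   0.04  0.21] [-0.07 -0.9 ]
1.000 [-0.5   0.04  0.2 ] [-0.07 -0.9 ]
1.020 [-0.51  0.04  0.19] [-0.07 -0.9 ]
1.040 [-0.51  0.04  0.18] [-0.07 -0.9 ]
```

servo_tool:
  commands:
    - [1, [-0.41, 0.03, 0.36], [-0.07, -0.9, 0]]
    - [1, [-0.42, 0.03, 0.35], [-0.07, -0.9, 0]]
    - [1, [-0.42, 0.03, 0.34], [-0.07, -0.9, 0]]
    - [1, [-0.43, 0.03, 0.33], [-0.07, -0.9, 0]]
    - [1, [0, 0, 0], [0, 0, 0]]

```text
t: 3.9
position: [554.8, 161.9, 241.8]
tool_rot: [1.947, 1.807, 0.551]
contact_force: [1.3, 3.8, -0.3]
gripper_width: 0.1
gripper_force: 25.0
```

```bash
python3 -c "
from h import *
st()"
```

```text
t 3.90 grasp [544.2 162.7 257.5] R 279.5 theta 0.735 lat 1.5 yaw -4.3 tilt 33.8 roll 0.1 F [ 1.3  3.8 -0.3] w 0.100 f 25.0 q [ 0.29 -0.38  2.14 -0.27  0.84  0.49]
BAR r 277.5 th 0.716 Frad 0.4 Ftan(up) -1.0
```

servo_tool:
  commands:
    - [1, [-0.44, 0.03, 0.32], [-0.07, -0.9, 0]]
    - [1, [-0.44, 0.03, 0.31], [-0.07, -0.9, 0]]
    - [1, [-0.45, 0.03, 0.3], [-0.07, -0.9, 0]]
    - [1, [-0.45, 0.03, 0.3], [-0.07, -0.9, 0]]
    - [1, [0, 0, 0], [0, 0, 0]]

```text
t: 4.4
position: [537.3, 163.5, 253.9]
tool_rot: [1.906, 1.768, 0.601]
contact_force: [-0.1, 5.9, -0.7]
gripper_width: 0.099
gripper_force: 25.0
```

servo_tool:
  commands:
    - [1, [-0.46, 0.03, 0.29], [-0.07, -0.9, 0]]
    - [1, [-0.47, 0.03, 0.28], [-0.07, -0.9, 0]]
    - [1, [-0.47, 0.04, 0.27], [-0.07, -0.9, 0]]
    - [1, [0, 0, 0], [0, 0, 0]]

```text
t: 4.8
position: [523.3, 164.7, 262.3]
tool_rot: [1.874, 1.739, 0.638]
contact_force: [1.4, 6.9, -1.5]
gripper_width: 0.097
gripper_force: 25.0
```

```bash
python3 -c "
from h import *
st()"
```

```text
t 4.80 grasp [511.1 165.5 276.8] R 279.4 theta 0.872 lat 1.8 yaw -4.3 tilt 40.1 roll 0.1 F [ 1.4  6.9 -1.5] w 0.097 f 25.0 q [ 0.35 -0.52  2.24 -0.37  0.8   0.59]
BAR r 277.3 th 0.854 Frad -1.0 Ftan(up) -1.4
```

servo_tool:
  commands:
    - [1, [-0.24, 0.06, 0.13], [-0.03, -0.45, 0]]
    - [1, [-0.24, 0.06, 0.13], [-0.03, -0.45, 0]]
    - [1, [-0.24, 0.06, 0.125], [-0.03, -0.45, 0]]
    - [1, [-0.24, 0.05, 0.125], [-0.03, -0.45, 0]]
    - [1, [0, 0, 0], [0, 0, 0]]

```text
t: 5.3
position: [513.8, 165.6, 267.3]
tool_rot: [1.852, 1.718, 0.657]
contact_force: [1.4, 0.9, 0.5]
gripper_width: 0.098
gripper_force: 25.0
```

```bash
python3 -c "
from h import *
st()"
```

```text
t 5.30 grasp [501.1 166.5 281.4] R 279.4 theta 0.912 lat 2.0 yaw -4.3 tilt 41.8 roll -0.0 F [1.4 0.9 0.5] w 0.098 f 25.0 q [ 0.37 -0.56  2.26 -0.41  0.8   0.63]
BAR r 277.2 th 0.894 Frad 1.0 Ftan(up) -1.0
```

servo_tool:
  commands:
    - [1, [-0.24, 0.03, 0.12], [-0.03, -0.45, 0]]
    - [1, [-0.24, 0.03, 0.12], [-0.03, -0.45, 0]]
    - [1, [-0.25, 0.03, 0.115], [-0.03, -0.45, 0]]
    - [1, [-0.25, 0.03, 0.115], [-0.03, -0.45, 0]]
    - [1, [0, 0, 0], [0, 0, 0]]

```text
t: 5.8
position: [504.1, 166.5, 271.9]
tool_rot: [1.831, 1.698, 0.681]
contact_force: [4.7, -2.3, 0.6]
gripper_width: 0.095
gripper_force: 25.0
```

```bash
python3 -c "
from h import *
st()"
```

```text
t 5.80 grasp [491.  167.5 285.7] R 279.4 theta 0.951 lat 2.2 yaw -4.3 tilt 43.7 roll -0.0 F [ 4.7 -2.3  0.6] w 0.095 f 25.0 q [ 0.39 -0.6   2.29 -0.45  0.8   0.67]
BAR r 277.2 th 0.933 Frad 2.4 Ftan(up) -4.3
```

servo_tool:
  commands:
    - [1, [-0.25, 0.03, 0.11], [-0.03, -0.45, 0]]
    - [1, [-0.25, 0.03, 0.105], [-0.03, -0.45, 0]]
    - [1, [-0.25, 0.03, 0.105], [-0.03, -0.45, 0]]
    - [1, [0, 0, 0], [0, 0, 0]]

```text
t: 6.2
position: [496.6, 167.2, 275.2]
tool_rot: [1.814, 1.683, 0.697]
contact_force: [5.6, -2.6, 0.8]
gripper_width: 0.098
gripper_force: 25.0
```

```bash
python3 -c "
from h import *
st()"
```

```text
t 6.20 grasp [483.2 168.2 288.6] R 279.4 theta 0.981 lat 2.4 yaw -4.3 tilt 45.0 roll -0.1 F [ 5.6 -2.6  0.8] w 0.098 f 25.0 q [ 0.41 -0.63  2.31 -0.48  0.8   0.7 ]
BAR r 277.1 th 0.963 Frad 2.8 Ftan(up) -5.1
```

servo_tool:
  commands:
    - [1, [-0.125, 0.01, 0.05], [0, -0.2, 0]]
    - [1, [-0.125, 0.01, 0.05], [0, -0.2, 0]]
    - [1, [-0.125, 0.01, 0.05], [0, -0.2, 0]]
    - [1, [0, 0, 0], [0, 0, 0]]

```text
t: 6.6
position: [493.0, 167.5, 276.7]
tool_rot: [1.808, 1.676, 0.706]
contact_force: [5.2, -4.1, 1.2]
gripper_width: 0.097
gripper_force: 25.0
```

```bash
python3 -c "
from h import *
st()"
```

```text
t 6.60 grasp [479.4 168.5 290. ] R 279.4 theta 0.995 lat 2.4 yaw -4.3 tilt 45.6 roll -0.0 F [ 5.2 -4.1  1.2] w 0.097 f 25.0 q [ 0.41 -0.64  2.32 -0.49  0.8   0.71]
BAR r 277.1 th 0.978 Frad 3.0 Ftan(up) -4.7
```

servo_tool:
  commands:
    - [1, [-0.125, 0, 0.05], [0, -0.2, 0]]
    - [1, [-0.125, 0, 0.05], [0, -0.2, 0]]
    - [1, [0, 0, 0], [0, 0, 0]]

```text
t: 6.9
position: [490.5, 167.7, 277.7]
tool_rot: [1.804, 1.671, 0.712]
contact_force: [5.7, -2.8, 0.8]
gripper_width: 0.097
gripper_force: 25.0
```

```bash
python3 -c "
from h import *
st()"
```

```text
t 6.90 grasp [476.8 168.7 290.9] R 279.4 theta 1.005 lat 2.4 yaw -4.4 tilt 46.0 roll 0.1 F [ 5.7 -2.8  0.8] w 0.097 f 25.0 q [ 0.42 -0.65  2.32 -0.5   0.8   0.72]
BAR r 277.1 th 0.987 Frad 2.7 Ftan(up) -5.3
```

servo_tool:
  commands:
    - [1, [-0.125, 0, 0.045], [0, -0.2, 0]]
    - [1, [-0.1, 0, 0.035], [0, -0.15, 0]]
    - [1, [0, 0, 0], [0, 0, 0]]

```text
t: 7.2
position: [488.3, 167.9, 278.5]
tool_rot: [1.8, 1.668, 0.717]
contact_force: [6.7, -2.4, 0.5]
gripper_width: 0.097
gripper_force: 25.0
```

```bash
python3 -c "
from h import *
st()"
```

```text
t 7.20 grasp [474.6 168.9 291.6] R 279.4 theta 1.014 lat 2.4 yaw -4.4 tilt 46.4 roll 0.1 F [ 6.7 -2.4  0.5] w 0.097 f 25.0 q [ 0.42 -0.66  2.33 -0.5   0.8   0.73]
BAR r 277.1 th 0.996 Frad 2.7 Ftan(up) -6.3
```

servo_tool:
  commands:
    - [1, [-0.1, 0, 0.04], [0, -0.2, 0]]
    - [1, [-0.1, 0, 0.035], [0, -0.15, 0]]
    - [1, [0, 0, 0], [0, 0, 0]]

```text
t: 7.5
position: [486.7, 168.0, 279.2]
tool_rot: [1.794, 1.664, 0.723]
contact_force: [13.8, -1.3, -2.8]
gripper_width: 0.099
gripper_force: 25.0
```

```bash
python3 -c "
from h import *
st()"
```

```text
t 7.50 grasp [472.9 169.  292.1] R 279.4 theta 1.020 lat 2.4 yaw -4.4 tilt 46.8 roll 0.1 F [13.8 -1.3 -2.8] w 0.099 f 25.0 q [ 0.43 -0.67  2.33 -0.51  0.79  0.73]
BAR r 277.1 th 1.002 Frad 1.8 Ftan(up) -14.0
```

The slide is on its stop: the pull rose from 6 to 14 N. Next I'll work out the lowering path.

```bash
sed -i 's/YAW=-4.3/YAW=-5.05/' h.py
python3 - <<'E'
from h import *
th=np.r_[1.002,.99,.97,np.arange(.94,.03,-.03)];path(th,46.8*th)
E
```

```text
0.990 [ 0.3  -0.03 -0.12] [0.05 0.56]
0.970 [ 0.5  -0.04 -0.2 ] [0.08 0.93]
0.940 [ 0.74 -0.07 -0.32] [0.12 1.4 ]
0.910 [ 0.73 -0.06 -0.35] [0.12 1.4 ]
0.880 [ 0.72 -0.06 -0.37] [0.12 1.4 ]
0.850 [ 0.71 -0.06 -0.39] [0.12 1.4 ]
0.820 [ 0.7  -0.06 -0.41] [0.12 1.4 ]
0.790 [ 0.69 -0.06 -0.43] [0.12 1.4 ]
0.760 [ 0.67 -0.06 -0.45] [0.12 1.4 ]
0.730 [ 0.66 -0.06 -0.47] [0.12 1.4 ]
0.700 [ 0.64 -0.06 -0.49] [0.12 1.4 ]
0.670 [ 0.63 -0.06 -0.51] [0.12 1.4 ]
0.640 [ 0.61 -0.05 -0.53] [0.12 1.4 ]
0.610 [ 0.6  -0.05 -0.55] [0.12 1.4 ]
0.580 [ 0.58 -0.05 -0.57] [0.12 1.4 ]
0.550 [ 0.56 -0.05 -0.59] [0.12 1.4 ]
0.520 [ 0.55 -0.05 -0.6 ] [0.12 1.4 ]
0.490 [ 0.53 -0.05 -0.62] [0.12 1.4 ]
0.460 [ 0.51 -0.05 -0.63] [0.12 1.4 ]
0.430 [ 0.49 -0.04 -0.65] [0.12 1.4 ]
0.400 [ 0.47 -0.04 -0.66] [0.12 1.4 ]
0.370 [ 0.45 -0.04 -0.68] [0.12 1.4 ]
0.340 [ 0.43 -0.04 -0.69] [0.12 1.4 ]
0.310 [ 0.41 -0.04 -0.7 ] [0.12 1.4 ]
0.280 [ 0.39 -0.03 -0.72] [0.12 1.4 ]
0.250 [ 0.37 -0.03 -0.73] [0.12 1.4 ]
0.220 [ 0.34 -0.03 -0.74] [0.12 1.4 ]
0.190 [ 0.32 -0.03 -0.75] [0.12 1.4 ]
0.160 [ 0.3  -0.03 -0.76] [0.12 1.4 ]
0.130 [ 0.28 -0.02 -0.77] [0.12 1.4 ]
0.100 [ 0.25 -0.02 -0.78] [0.12 1.4 ]
0.070 [ 0.23 -0.02 -0.78] [0.12 1.4 ]
0.040 [ 0.21 -0.02 -0.79] [0.12 1.4 ]
```

servo_tool:
  commands:
    - [1, [0.3, -0.03, -0.12], [0.05, 0.56, 0]]
    - [1, [0.5, -0.04, -0.2], [0.08, 0.93, 0]]
    - [1, [0.74, -0.07, -0.32], [0.12, 1.4, 0]]
    - [1, [0.73, -0.06, -0.35], [0.12, 1.4, 0]]
    - [1, [0, 0, 0], [0, 0, 0]]

```text
t: 8.0
position: [509.7, 166.0, 269.3]
tool_rot: [1.85, 1.711, 0.668]
contact_force: [2.8, 0.1, 3.8]
gripper_width: 0.099
gripper_force: 25.0
```

servo_tool:
  commands:
    - [1, [0.72, -0.06, -0.37], [0.12, 1.4, 0]]
    - [1, [0.71, -0.06, -0.39], [0.12, 1.4, 0]]
    - [1, [0.7, -0.06, -0.41], [0.12, 1.4, 0]]
    - [1, [0, 0, 0], [0, 0, 0]]

```text
t: 8.4
position: [530.9, 164.2, 257.8]
tool_rot: [1.9, 1.757, 0.614]
contact_force: [2.5, -1.4, 3.8]
gripper_width: 0.094
gripper_force: 25.0
```

```bash
python3 -c "
from h import *
st()"
```

```text
t 8.40 grasp [519.2 165.  272.7] R 279.6 theta 0.840 lat 3.6 yaw -4.6 tilt 38.2 roll 0.3 F [ 2.5 -1.4  3.8] w 0.094 f 25.0 q [ 0.33 -0.48  2.21 -0.34  0.82  0.56]
BAR r 277.4 th 0.822 Frad 4.6 Ftan(up) -0.5
```

Lowering freely so far. I'll go on past the notch positions.

servo_tool:
  commands:
    - [1, [0.69, -0.06, -0.43], [0.12, 1.4, 0]]
    - [1, [0.67, -0.06, -0.45], [0.12, 1.4, 0]]
    - [1, [0.66, -0.06, -0.47], [0.12, 1.4, 0]]
    - [1, [0, 0, 0], [0, 0, 0]]

```text
t: 8.8
position: [551.1, 162.4, 244.4]
tool_rot: [1.949, 1.802, 0.557]
contact_force: [3.3, -2.3, 4.2]
gripper_width: 0.097
gripper_force: 25.0
```

```bash
python3 -c "
from h import *
st()"
```

```text
t 8.80 grasp [540.5 163.1 260.2] R 279.6 theta 0.751 lat 3.6 yaw -4.6 tilt 34.0 roll 0.3 F [ 3.3 -2.3  4.2] w 0.097 f 25.0 q [ 0.29 -0.39  2.15 -0.27  0.84  0.5 ]
BAR r 277.5 th 0.733 Frad 5.4 Ftan(up) -0.5
```

servo_tool:
  commands:
    - [1, [0.7, -0.06, -0.45], [0.12, 1.4, 0]]
    - [1, [0.66, -0.06, -0.48], [0.12, 1.4, 0]]
    - [1, [0.61, -0.05, -0.53], [0.12, 1.4, 0]]
    - [1, [0.6, -0.05, -0.55], [0.12, 1.4, 0]]
    - [1, [0, 0, 0], [0, 0, 0]]

```text
t: 9.3
position: [576.8, 160.1, 223.1]
tool_rot: [2.015, 1.863, 0.476]
contact_force: [3.6, -4.8, 2.5]
gripper_width: 0.1
gripper_force: 25.0
```

servo_tool:
  commands:
    - [1, [0.58, -0.05, -0.57], [0.12, 1.4, 0]]
    - [1, [0.56, -0.05, -0.59], [0.12, 1.4, 0]]
    - [1, [0.55, -0.05, -0.6], [0.12, 1.4, 0]]
    - [1, [0.53, -0.05, -0.62], [0.12, 1.4, 0]]
    - [1, [0, 0, 0], [0, 0, 0]]

```text
t: 9.8
position: [599.4, 158.2, 199.0]
tool_rot: [2.078, 1.92, 0.392]
contact_force: [4.0, -3.0, 3.0]
gripper_width: 0.1
gripper_force: 25.0
```

```bash
python3 -c "
from h import *
st()"
```

```text
t 9.80 grasp [592.1 158.6 216.5] R 279.6 theta 0.508 lat 3.6 yaw -4.6 tilt 22.6 roll 0.4 F [ 4. -3.  3.] w 0.100 f 25.0 q [ 0.22 -0.15  1.99 -0.13  0.93  0.36]
BAR r 277.7 th 0.489 Frad 5.1 Ftan(up) -0.6
```

servo_tool:
  commands:
    - [1, [0.55, -0.05, -0.61], [0.12, 1.4, 0]]
    - [1, [0.53, -0.04, -0.63], [0.12, 1.4, 0]]
    - [1, [0.49, -0.04, -0.65], [0.12, 1.4, 0]]
    - [1, [0.45, -0.04, -0.68], [0.12, 1.4, 0]]
    - [1, [0, 0, 0], [0, 0, 0]]

```text
t: 10.3
position: [619.1, 156.4, 172.1]
tool_rot: [2.141, 1.977, 0.302]
contact_force: [4.7, -3.3, 1.5]
gripper_width: 0.102
gripper_force: 25.0
```

servo_tool:
  commands:
    - [1, [0.43, -0.04, -0.69], [0.12, 1.4, 0]]
    - [1, [0.41, -0.04, -0.7], [0.12, 1.4, 0]]
    - [1, [0.39, -0.03, -0.72], [0.12, 1.4, 0]]
    - [1, [0.37, -0.03, -0.73], [0.12, 1.4, 0]]
    - [1, [0, 0, 0], [0, 0, 0]]

```text
t: 10.8
position: [635.2, 155.0, 143.5]
tool_rot: [2.201, 2.031, 0.211]
contact_force: [4.5, -3.1, 0.7]
gripper_width: 0.097
gripper_force: 25.0
```

servo_tool:
  commands:
    - [1, [0.34, -0.03, -0.74], [0.12, 1.4, 0]]
    - [1, [0.32, -0.03, -0.75], [0.12, 1.4, 0]]
    - [1, [0.3, -0.03, -0.76], [0.12, 1.4, 0]]
    - [1, [0, 0, 0], [0, 0, 0]]

```text
t: 11.2
position: [644.8, 154.2, 121.1]
tool_rot: [2.244, 2.071, 0.139]
contact_force: [5.8, -4.2, 2.4]
gripper_width: 0.097
gripper_force: 25.0
```

```bash
python3 -c "
from h import *
st()"
```

```text
t 11.20 grasp [642.5 154.2 140. ] R 279.4 theta 0.178 lat 3.7 yaw -4.6 tilt 7.1 roll 0.5 F [ 5.8 -4.2  2.4] w 0.097 f 25.0 q [ 0.16  0.15  1.79 -0.02  1.08  0.25]
BAR r 277.9 th 0.160 Frad 6.6 Ftan(up) -0.2
```

servo_tool:
  commands:
    - [1, [0.36, -0.06, -0.75], [0.12, 1.4, 0]]
    - [1, [0.3, -0.05, -0.77], [0.12, 1.4, 0]]
    - [1, [0.26, -0.02, -0.78], [0.12, 1.4, 0]]
    - [1, [0, 0, 0], [0, 0, 0]]

```text
t: 11.6
position: [652.6, 153.4, 97.2]
tool_rot: [2.288, 2.11, 0.062]
contact_force: [0.8, -0.4, -1.0]
gripper_width: 0.095
gripper_force: 25.0
```

```bash
python3 -c "
from h import *
st();th=np.arange(.07,-.03,-.01);path(th,46.8*th)"
```

```text
t 11.60 grasp [651.7 153.3 116.1] R 279.4 theta 0.087 lat 3.6 yaw -4.6 tilt 2.8 roll 0.6 F [ 0.8 -0.4 -1. ] w 0.095 f 25.0 q [ 0.15  0.23  1.73 -0.    1.13  0.23]
BAR r 277.9 th 0.068 Frad 0.5 Ftan(up) -1.2
0.060 [ 0.07 -0.01 -0.26] [0.04 0.47]
0.050 [ 0.07 -0.01 -0.26] [0.04 0.47]
0.040 [ 0.07 -0.01 -0.26] [0.04 0.47]
0.030 [ 0.06 -0.01 -0.26] [0.04 0.47]
0.020 [ 0.06 -0.01 -0.27] [0.04 0.47]
0.010 [ 0.06 -0.01 -0.27] [0.04 0.47]
0.000 [ 0.06 -0.   -0.27] [0.04 0.47]
-0.010 [ 0.05 -0.   -0.27] [0.04 0.47]
-0.020 [ 0.05 -0.   -0.27] [0.04 0.47]
```

servo_tool:
  commands:
    - [1, [0.07, -0.01, -0.26], [0.04, 0.47, 0]]
    - [1, [0.07, -0.01, -0.26], [0.04, 0.47, 0]]
    - [1, [0.07, -0.01, -0.26], [0.04, 0.47, 0]]
    - [1, [0.06, -0.01, -0.26], [0.04, 0.47, 0]]
    - [1, [0, 0, 0], [0, 0, 0]]

```text
t: 12.1
position: [654.9, 153.2, 88.6]
tool_rot: [2.305, 2.126, 0.03]
contact_force: [-2.9, 1.8, -2.0]
gripper_width: 0.095
gripper_force: 25.0
```

```bash
python3 -c "
from h import *
st()"
```

```text
t 12.10 grasp [654.5 153.  107.6] R 279.4 theta 0.055 lat 3.6 yaw -4.6 tilt 1.0 roll 0.6 F [-2.9  1.8 -2. ] w 0.095 f 25.0 q [0.15 0.26 1.71 0.01 1.15 0.23]
BAR r 278.0 th 0.036 Frad -3.4 Ftan(up) -1.1
```

servo_tool:
  commands:
    - [1, [0.03, -0.01, -0.26], [0.04, 0.47, 0]]
    - [1, [0.03, -0.01, -0.27], [0.04, 0.47, 0]]
    - [1, [0, 0, 0], [0, 0, 0]]

```text
t: 12.4
position: [656.0, 153.1, 83.6]
tool_rot: [-2.305, -2.126, -0.014]
contact_force: [-3.3, 3.4, -1.8]
gripper_width: 0.095
gripper_force: 25.0
```

```bash
python3 -c "
from h import *
st()"
```

```text
t 12.40 grasp [656.  152.9 102.6] R 279.4 theta 0.036 lat 3.5 yaw -4.6 tilt 0.2 roll 0.6 F [-3.3  3.4 -1.8] w 0.095 f 25.0 q [0.15 0.28 1.7  0.01 1.16 0.22]
BAR r 278.0 th 0.017 Frad -4.0 Ftan(up) -0.8
```

servo_tool:
  commands:
    - [1, [-0.03, 0, -0.26], [0.03, 0.4, 0]]
    - [1, [0, 0, -0.2], [0.03, 0.3, 0]]
    - [1, [0, 0, 0], [0, 0, 0]]

```text
t: 12.7
position: [656.6, 153.0, 80.8]
tool_rot: [-2.3, -2.121, -0.003]
contact_force: [-3.8, 5.0, 2.3]
gripper_width: 0.099
gripper_force: 25.0
```

```bash
python3 -c "
from h import *
st()"
```

```text
t 12.70 grasp [656.8 152.8  99.8] R 279.4 theta 0.025 lat 3.5 yaw -4.6 tilt -0.4 roll 0.6 F [-3.8  5.   2.3] w 0.099 f 25.0 q [0.14 0.29 1.69 0.01 1.17 0.22]
BAR r 278.0 th 0.006 Frad -3.5 Ftan(up) 3.3
```

servo_tool:
  commands:
    - [1, [-0.05, 0.08, -0.2], [0, 0, 0]]
    - [1, [0, 0, 0], [0, 0, 0]]
    - [1, [0, 0, 0], [0, 0, 0]]

```text
t: 13.0
position: [656.7, 153.0, 80.7]
tool_rot: [-2.301, -2.123, -0.003]
contact_force: [-7.1, 1.6, 8.5]
gripper_width: 0.098
gripper_force: 25.0
```

```bash
python3 -c "
from h import *
st()"
```

```text
t 13.00 grasp [656.8 152.8  99.7] R 279.4 theta 0.025 lat 3.6 yaw -4.6 tilt -0.4 roll 0.5 F [-7.1  1.6  8.5] w 0.098 f 25.0 q [0.14 0.29 1.69 0.01 1.16 0.22]
BAR r 278.0 th 0.006 Frad -4.9 Ftan(up) 10.0
```

The board is on its rests: about 10 N down and no more motion. I'll raise it to ~0.565, which is above the drop-in of notch 2 and below that of notch 3.

Run:
```python
from h import *
th=np.r_[np.arange(0,.55,.03),.555,.57];path(th,46.8*th)
```

```text
0.030 [-0.18  0.02  0.8 ] [-0.12 -1.4 ]
0.060 [-0.2   0.02  0.79] [-0.12 -1.4 ]
0.090 [-0.22  0.02  0.79] [-0.12 -1.4 ]
0.120 [-0.25  0.02  0.78] [-0.12 -1.4 ]
0.150 [-0.27  0.02  0.77] [-0.12 -1.4 ]
0.180 [-0.29  0.03  0.76] [-0.12 -1.4 ]
0.210 [-0.32  0.03  0.75] [-0.12 -1.4 ]
0.240 [-0.34  0.03  0.74] [-0.12 -1.4 ]
0.270 [-0.36  0.03  0.73] [-0.12 -1.4 ]
0.300 [-0.38  0.03  0.72] [-0.12 -1.4 ]
0.330 [-0.4   0.04  0.71] [-0.12 -1.4 ]
0.360 [-0.42  0.04  0.7 ] [-0.12 -1.4 ]
0.390 [-0.44  0.04  0.68] [-0.12 -1.4 ]
0.420 [-0.46  0.04  0.67] [-0.12 -1.4 ]
0.450 [-0.48  0.04  0.65] [-0.12 -1.4 ]
0.480 [-0.5   0.04  0.64] [-0.12 -1.4 ]
0.510 [-0.52  0.05  0.62] [-0.12 -1.4 ]
0.540 [-0.54  0.05  0.61] [-0.12 -1.4 ]
0.555 [-0.28  0.02  0.3 ] [-0.06 -0.7 ]
0.570 [-0.28  0.02  0.29] [-0.06 -0.7 ]
```

servo_tool:
  commands:
    - [1, [-0.15, 0, 0.3], [0, 0, 0]]
    - [1, [0, 0, 0], [0, 0, 0]]

```text
t: 13.2
position: [656.3, 153.1, 82.2]
tool_rot: [-2.303, -2.124, -0.008]
contact_force: [4.1, 1.3, 0.3]
gripper_width: 0.095
gripper_force: 25.0
```

servo_tool:
  commands:
    - [1, [-0.15, 0.02, 0.8], [-0.12, -1.4, 0]]
    - [1, [-0.18, 0.02, 0.79], [-0.12, -1.4, 0]]
    - [1, [-0.22, 0.02, 0.79], [-0.12, -1.4, 0]]
    - [1, [-0.25, 0.02, 0.78], [-0.12, -1.4, 0]]
    - [1, [0, 0, 0], [0, 0, 0]]

```text
t: 13.7
position: [647.1, 153.9, 114.4]
tool_rot: [2.261, 2.087, 0.109]
contact_force: [6.4, 0.6, 0.4]
gripper_width: 0.098
gripper_force: 25.0
```

```bash
python3 -c "
from h import *
st()"
```

```text
t 13.70 grasp [645.3 153.8 133.4] R 279.5 theta 0.153 lat 3.6 yaw -4.6 tilt 5.4 roll 0.5 F [6.4 0.6 0.4] w 0.098 f 25.0 q [ 0.16  0.18  1.76 -0.02  1.1   0.24]
BAR r 277.9 th 0.134 Frad 6.0 Ftan(up) -1.9
```

servo_tool:
  commands:
    - [1, [-0.27, 0.02, 0.77], [-0.12, -1.4, 0]]
    - [1, [-0.29, 0.03, 0.76], [-0.12, -1.4, 0]]
    - [1, [-0.32, 0.03, 0.75], [-0.12, -1.4, 0]]
    - [1, [-0.34, 0.03, 0.74], [-0.12, -1.4, 0]]
    - [1, [-0.36, 0.03, 0.73], [-0.12, -1.4, 0]]

```text
t: 14.2
position: [631.4, 155.3, 150.7]
tool_rot: [2.19, 2.022, 0.228]
contact_force: [5.2, -0.3, -0.1]
gripper_width: 0.1
gripper_force: 25.0
```

servo_tool:
  commands:
    - [1, [-0.38, 0.03, 0.72], [-0.12, -1.4, 0]]
    - [1, [-0.4, 0.04, 0.71], [-0.12, -1.4, 0]]
    - [1, [-0.42, 0.04, 0.7], [-0.12, -1.4, 0]]
    - [1, [-0.44, 0.04, 0.68], [-0.12, -1.4, 0]]
    - [1, [0, 0, 0], [0, 0, 0]]

```text
t: 14.7
position: [614.2, 156.9, 179.4]
tool_rot: [2.13, 1.968, 0.319]
contact_force: [4.4, -0.4, 1.2]
gripper_width: 0.096
gripper_force: 25.0
```

```bash
python3 -c "
from h import *
st()"
```

```text
t 14.70 grasp [608.3 157.2 197.4] R 279.6 theta 0.418 lat 3.7 yaw -4.6 tilt 17.9 roll 0.4 F [ 4.4 -0.4  1.2] w 0.096 f 25.0 q [ 0.2  -0.06  1.93 -0.09  0.98  0.32]
BAR r 277.8 th 0.400 Frad 4.3 Ftan(up) -1.7
```

servo_tool:
  commands:
    - [1, [-0.45, 0.04, 0.67], [-0.12, -1.4, 0]]
    - [1, [-0.47, 0.04, 0.65], [-0.12, -1.4, 0]]
    - [1, [-0.5, 0.04, 0.64], [-0.12, -1.4, 0]]
    - [1, [-0.52, 0.05, 0.62], [-0.12, -1.4, 0]]
    - [1, [0, 0, 0], [0, 0, 0]]

```text
t: 15.2
position: [594.4, 158.6, 204.6]
tool_rot: [2.069, 1.913, 0.404]
contact_force: [4.8, -0.9, 2.6]
gripper_width: 0.097
gripper_force: 25.0
```

servo_tool:
  commands:
    - [1, [-0.54, 0.05, 0.6], [-0.12, -1.4, 0]]
    - [1, [-0.28, 0.02, 0.29], [-0.06, -0.7, 0]]
    - [1, [0, 0, 0], [0, 0, 0]]
    - [1, [0, 0, 0], [0, 0, 0]]

```text
t: 15.6
position: [586.7, 159.3, 213.0]
tool_rot: [2.046, 1.892, 0.435]
contact_force: [5.6, -1.4, 2.3]
gripper_width: 0.097
gripper_force: 25.0
```

```bash
python3 -c "
from h import *
st();th=np.arange(.56,.38,-.01);path(th,46.8*th)"
```

```text
t 15.60 grasp [578.6 159.8 230.2] R 279.6 theta 0.577 lat 3.7 yaw -4.6 tilt 25.5 roll 0.4 F [ 5.6 -1.4  2.3] w 0.097 f 25.0 q [ 0.24 -0.22  2.03 -0.16  0.91  0.39]
BAR r 277.6 th 0.559 Frad 5.7 Ftan(up) -2.5
0.550 [ 0.19 -0.02 -0.2 ] [0.04 0.47]
0.540 [ 0.18 -0.02 -0.2 ] [0.04 0.47]
0.530 [ 0.18 -0.02 -0.2 ] [0.04 0.47]
0.520 [ 0.18 -0.02 -0.2 ] [0.04 0.47]
0.510 [ 0.18 -0.02 -0.2 ] [0.04 0.47]
0.500 [ 0.18 -0.02 -0.21] [0.04 0.47]
0.490 [ 0.17 -0.02 -0.21] [0.04 0.47]
0.480 [ 0.17 -0.02 -0.21] [0.04 0.47]
0.470 [ 0.17 -0.02 -0.21] [0.04 0.47]
0.460 [ 0.17 -0.01 -0.21] [0.04 0.47]
0.450 [ 0.17 -0.01 -0.21] [0.04 0.47]
0.440 [ 0.16 -0.01 -0.22] [0.04 0.47]
0.430 [ 0.16 -0.01 -0.22] [0.04 0.47]
0.420 [ 0.16 -0.01 -0.22] [0.04 0.47]
0.410 [ 0.16 -0.01 -0.22] [0.04 0.47]
0.400 [ 0.15 -0.01 -0.22] [0.04 0.47]
0.390 [ 0.15 -0.01 -0.22] [0.04 0.47]
0.380 [ 0.15 -0.01 -0.23] [0.04 0.47]
```

servo_tool:
  commands:
    - [1, [0.22, -0.02, -0.18], [0.04, 0.47, 0]]
    - [1, [0.2, -0.02, -0.19], [0.04, 0.47, 0]]
    - [1, [0.2, -0.02, -0.2], [0.04, 0.47, 0]]
    - [1, [0.18, -0.02, -0.2], [0.04, 0.47, 0]]
    - [1, [0.18, -0.02, -0.2], [0.04, 0.47, 0]]

```text
t: 16.1
position: [596.3, 158.4, 202.4]
tool_rot: [2.074, 1.917, 0.398]
contact_force: [4.0, 0.0, 1.9]
gripper_width: 0.099
gripper_force: 25.0
```

servo_tool:
  commands:
    - [1, [0.18, -0.02, -0.21], [0.04, 0.47, 0]]
    - [1, [0.17, -0.02, -0.21], [0.04, 0.47, 0]]
    - [1, [0.17, -0.02, -0.21], [0.04, 0.47, 0]]
    - [1, [0, 0, 0], [0, 0, 0]]

```text
t: 16.5
position: [601.6, 158.0, 196.2]
tool_rot: [2.089, 1.931, 0.378]
contact_force: [5.1, -1.2, 1.7]
gripper_width: 0.097
gripper_force: 25.0
```

```bash
python3 -c "
from h import *
st()"
```

```text
t 16.50 grasp [594.6 158.4 213.8] R 279.6 theta 0.495 lat 3.6 yaw -4.6 tilt 21.6 roll 0.4 F [ 5.1 -1.2  1.7] w 0.097 f 25.0 q [ 0.22 -0.14  1.98 -0.13  0.94  0.35]
BAR r 277.7 th 0.477 Frad 5.0 Ftan(up) -2.2
```

servo_tool:
  commands:
    - [1, [0.18, -0.02, -0.21], [0.04, 0.47, 0]]
    - [1, [0.18, -0.02, -0.21], [0.04, 0.47, 0]]
    - [1, [0, 0, 0], [0, 0, 0]]

```text
t: 16.8
position: [605.0, 157.6, 191.9]
tool_rot: [2.1, 1.94, 0.363]
contact_force: [3.6, 0.4, 1.8]
gripper_width: 0.098
gripper_force: 25.0
```

```bash
python3 -c "
from h import *
st()"
```

```text
t 16.80 grasp [598.3 158.  209.7] R 279.6 theta 0.475 lat 3.6 yaw -4.6 tilt 20.7 roll 0.4 F [3.6 0.4 1.8] w 0.098 f 25.0 q [ 0.21 -0.12  1.96 -0.12  0.95  0.34]
BAR r 277.8 th 0.456 Frad 3.9 Ftan(up) -0.9
```

servo_tool:
  commands:
    - [1, [0.18, -0.01, -0.2], [0.04, 0.47, 0]]
    - [1, [0, 0, 0], [0, 0, 0]]
    - [1, [0, 0, 0], [0, 0, 0]]

```text
t: 17.1
position: [605.9, 157.6, 190.7]
tool_rot: [2.106, 1.946, 0.353]
contact_force: [-2.4, 0.2, 6.3]
gripper_width: 0.098
gripper_force: 25.0
```

```bash
python3 -c "
from h import *
st()"
```

```text
t 17.10 grasp [599.3 158.  208.5] R 279.6 theta 0.470 lat 3.6 yaw -4.6 tilt 20.1 roll 0.4 F [-2.4  0.2  6.3] w 0.098 f 25.0 q [ 0.21 -0.11  1.96 -0.11  0.96  0.34]
BAR r 277.8 th 0.451 Frad 2.2 Ftan(up) 6.4
```

It's seated at about 0.445, in notch 2, and carries a downward load. Next I'll release and back out along the tool axis.

servo_tool:
  commands:
    - [1, [-0.05, 0, 0.06], [0, 0, 0]]
    - [0.37, [0, 0, 0], [0, 0, 0]]
    - [0.37, [0, 0, 0], [0, 0, 0]]
    - [0.37, [0, 0, 0], [0, 0, 0]]
    - [0.37, [0, 0, 0], [0, 0, 0]]

```text
t: 17.6
position: [605.5, 157.3, 189.8]
tool_rot: [2.105, 1.946, 0.353]
contact_force: [0.1, -0.3, -0.3]
gripper_width: 0.308
gripper_force: 0.0
```

servo_tool:
  commands:
    - [0.37, [-0.35, 0.03, 0.94], [0, 0, 0]]
    - [0.37, [-0.7, 0.06, 1.9], [0, 0, 0]]
    - [0.37, [-1, 0.09, 2.8], [0, 0, 0]]
    - [0.37, [-1, 0.09, 2.8], [0, 0, 0]]
    - [0.37, [-1, 0.09, 2.8], [0, 0, 0]]

```text
t: 18.1
position: [565.0, 160.9, 305.1]
tool_rot: [2.104, 1.944, 0.356]
contact_force: [0.1, 0.4, 0.1]
gripper_width: 0.314
gripper_force: 0.0
```

servo_tool:
  commands:
    - [0.37, [0, 0, 2], [0, 0, 0]]
    - [0.37, [0, -5, 2], [0, 0, 0]]
    - [0.37, [0, -5, 0], [0, 0, 0]]
    - [0.37, [0, -5, 0], [0, 0, 0]]
    - [0.37, [0, -5, 0], [0, 0, 0]]

```text
t: 18.6
position: [565.2, -36.8, 343.3]
tool_rot: [2.102, 1.945, 0.358]
contact_force: [1.5, -0.2, -0.6]
gripper_width: 0.316
gripper_force: 0.0
```

Run:
```python
from h import *
info();b=cams.read_camera("side");b=b[150:310,215:375,::-1];a=cams.read_camera("top")[130:280,150:450,::-1]
cv2.imwrite("pics/end.png",np.hstack([cv2.resize(b,(450,450),interpolation=cv2.INTER_CUBIC)]))
cv2.imwrite("pics/endt.png",cv2.resize(a,(780,390),interpolation=cv2.INTER_CUBIC))
```

```text
t 18.60 grasp [558.6 -36.5 361.2] R 384.5 theta 0.817 lat -193.6 yaw -4.5 tilt 20.4 roll 0.4 F [ 1.5 -0.2 -0.6] w 0.316 f 0.0 q [-0.18 -0.34  1.9   0.05  1.23 -0.11]
```

View pics/end.png

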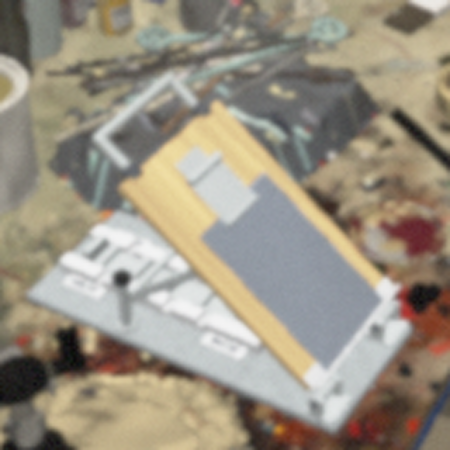

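View pics/endt.png

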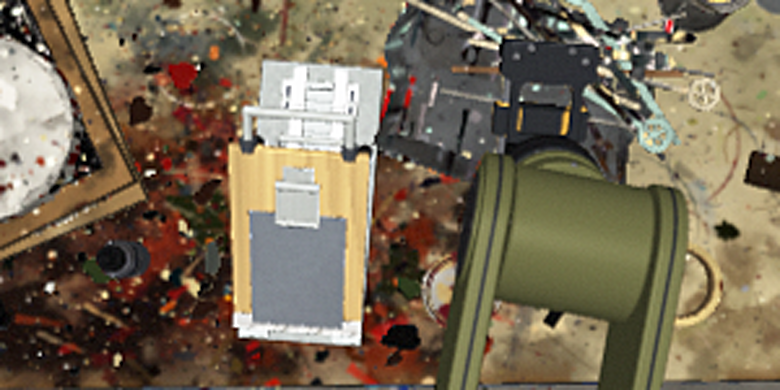

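The side crop shows the board standing on its prop with its bar near (140,120), lower than at the start. In the top crop the toner at (120,260) and the lid and tape, partly hidden by the arm, are still in place. The gripper is clear of everything.

```bash
python3 -c "
from station import bot
print(bot.hand_in())"
```

```text
the job is handed in; nothing more can be done
None
```

The job is handed in: I lifted the board until the slide met its stop (about 14 N at the bar), lowered it by hand onto its rests, then raised it and left it standing in the second notch from the bottom (about 0.445 rad), with the things around it not touched.

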